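File the lens mounts into the guide and hold the ball lens in line

ROBOT

A 7-joint arm with a two-finger parallel gripper is mounted at the origin on the work surface. World frame = base frame: x ahead of the robot, y to its left, z up, the work surface at z = 0. Lengths are in m, angles in rad, forces in N, time in s.
With the tool pointing down it reaches from about 0.35 to 0.9 m from the base axis. Payload 8.1 kg.
Tool frame: the origin (TCP) lies midway between the tips of the shut fingers; the grasp point (between the pads) lies 19 mm behind it; z points along the fingers, x is the direction in which the jaws open and shut, and the axes are right-handed (so a half turn about z gives the same grasp; the last joint's range is limited). The gripper opens to 92 mm and grips with 3 to 60 N. Pads are 19 mm wide; open, the fingers measure 130 mm over their backs; the gripper's body (75 mm by 190 mm) begins 47 mm behind the grasp point.
Start: joints at [-1.379, 0.434, 0.025, 1.573, -0.012, 1.134, -0.075], TCP at [0.182, 0.598, 0.227] pointing down, gripper open.
Joint ranges: [-2.62, 2.62], [-0.44, 2.09], [-1.27, 1.32], [0.08, 2.57], [-1.32, 4.46], [0.12, 2], [-2.74, 2.74]. Speed limits (rad/s): [2.22, 2.22, 3.01, 3.01, 3.14, 3.14, 3.14].

INTERFACE

Orientations are given as a rotation vector (axis times angle).
In Python, from cell import readout, snapshot, ctrl, models gives the robot as it stands.
- The arm moves only by the shell command python3 -m creep 'ROWS' [OPENING] [FORCE]. ROWS is text: rows parted by semicolons, each of 6 numbers parted by spaces: the shift along the world's x, y, z in mm, then the turn, a rotation vector about the world's x, y, z in degrees. A call has 1 to 20 rows; each row shifts and turns the commanded pose from where the row before left it; what a row does not reach is not made up. A row lasts 1/12 s, in which the tool goes at most 41.7 mm and 7.16 degrees, less where a joint would pass 70% of its speed; a pose out of reach is approached as far as the arm can. A call with a gripper value outside its range is refused whole. OPENING is the opening, from 0 (shut) to 1 (fully open), set as the call begins (- or left out, the last holds). The fingers move at their own pace and stop on an object; FORCE is the grip in N (left out, the last holds). Time passes only in rows, so rows that do not move let the fingers close. It gives the time, the measured TCP pose, the force and the opening at its end, in the units of the state.
- readout.read_state(): the state, without advancing time (a new reading comes with each control period).
- snapshot(name): name is "scene" or "top"; returns a dict with "frame" (400x640x3 uint8, red, green, blue), "fx", "fy", "cx", "cy" (pixels), "D" ([k1, k2, p1, p2, k3] as OpenCV has them; the pictures are not rectified), "R" (3x3) and "t" (3): a world point X has camera coordinates R X + t. Camera axes: x right, y down, z forward; pixel columns grow to the right and rows downward; lengths in m; the calibration is good to about 2 mm. A picture is of the moment at which its call begins. There is no depth.
- ctrl.finish_job(): hands the job in, once; it reports no verdict.
Trained networks look in a picture, given as the dict that the camera call returned (one of the last four; its "shot" number tells which), for a name from the list of things; names that differ only in an ending like _2 or _b are one class to them, and where a whole thing is asked for, a point or a joint stands for the part that bears it (a point fixed in the world has none). Each returns a list of dicts, best first, with "conf" (0 to 1); they miss things now and then, are a little off and sometimes report something else, mostly with a low value. They report only what shows in the picture. A call takes as long as a camera call. They do not tell look-alikes from the thing itself.
- models.outline_of(picture, name): "mask" (400x640 bool, what is visible of it) and "extent" ([left, top, right, bottom] in pixels, round what is visible of it).
The state is a dict: "clock": time; "joint_pos": joint angles; "qvel": joint speeds; "tau": joint torques, N m; "eef_pos": TCP position; "ee_rot": TCP orientation; "ft_force": force on the tool from outside, world axes, zero at the start; "ft_torque": the same for the moment, N m; "width": finger opening in m.
Only numpy, scipy, OpenCV 4.12 (cv2) and the standard library are available. Lean on these libraries where they do the work, as an engineer would, in place of code of your own. Each camera call takes 0.05 s, during which the arm holds its last target. There are 200 camera calls.

TASK

On the optical table, push the two black lens mounts one after the other, sliding upright on the table and not lifted, through the flared mouth into the guide so that both stand in single file wholly between the straight rails. Then take the blue tray by its orange tab and, keeping it near level so that the loose red ball stays in its pocket, without touching the ball, carry it over to the yellow disc. Finish while holding it there in the gripper, level and still, with the ball over the middle of the disc at the height of the lenses (ball centre about 6 cm above the table), and leave the other things where they are.

Things in the scene. Friction and masses are not known exactly. Their poses are not given: they have to be found in the camera images.
- mount_a_mid (a point): free-standing lens mount: upright black cylinder 56 mm in diameter and 47 mm high with a round brass lens (30 mm across, 10 mm thick) standing on top, 76 mm tall in all, about 0.3 kg. Point on its axis, 23 mm above its underside; z up. The twin of the other mount.
- mount_b_mid (a point): free-standing lens mount: upright black cylinder 56 mm in diameter and 47 mm high with a round brass lens (30 mm across, 10 mm thick) standing on top, 76 mm tall in all, about 0.3 kg. Point on its axis, 23 mm above its underside; z up. The twin of the other mount.
- guide_mid (a point): fixed aluminium guide on the table: two parallel rails 14 mm high, 10 mm thick, 62 mm apart inside, running along this point's y axis. The straight part runs from y = -85 mm to the inner face of an equally high stop bar at y = +65 mm; at the -y end lies the open mouth, flaring out to about 105 mm wide at y = -125 mm. Point on the table midway between the rails; x across the rails, z up.
- disc (a point): flat yellow disc (50 mm across, black dot in its middle, 1 mm thick, painted on) on the table beyond the stop bar, on the rails' centre line (180 mm along y from guide_mid). Point at its centre on the table.
- tray_tab (a point): upright orange grip tab of the blue sample tray: 30 mm long (x), 12 mm thick (y), top 17 mm above this point. The point is 29 mm above the tray's underside and 23 mm above the tray plate's upper face. Tray plate 110 mm (x) x 70 mm (y) x 6 mm, 0.15 kg, its centre 25 mm from this point along +x; z up. Origin at the tab's mid-length and mid-thickness.
- tray_pocket (a point): centre of the tray's round pocket, at the height of the resting ball's centre, 18 mm above the tray's underside and 55 mm from the tab along the tray's +x. The pocket is flat, 34 mm across inside, with a white rim 3 mm high and 3 mm thick; the ball can roll about 9 mm off the centre in it, and climbs out at about 40 degrees of tilt or if jerked.
- ball_center (a point): centre of the loose ruby-red ball lens, 24 mm in diameter, 30 g, free to roll in the tray's pocket.
- wrench: bystander, loose: steel open-ended wrench, 160 mm long, lying flat. Origin mid-length on the table side.
- driver: bystander, loose: screwdriver with a green handle, 150 mm long, lying flat. Origin mid-length on the table side.
- cap: bystander, loose: black lens cap ring, 34 mm across, 12 mm high. Origin at the centre of its underside.
- post: bystander, loose: small steel post, 13 mm thick, 58 mm tall, on a dark round foot 36 mm across. Origin at the centre of its underside.
- frame: bystander, loose: flat black rectangular frame, 100 x 80 x 8 mm. Origin at the centre of its underside.
- screwbox: bystander, loose: white open box, 70 x 90 mm, 25 mm high. Origin at the centre of its underside.
- nut: bystander, loose: brass knob, 30 mm across, 24 mm high. Origin at the centre of its underside.
Not all that is in view belongs to the job. Of the things shaped like the part that bears tray_tab, the blue one is meant.

How it is judged:
On the way, in this order (a step that is already met when the one before it is completed fails the run):
1. one lens mount stands wholly between the straight rails (((x of mount_a_mid in the frame of guide_mid between -0.008 and 0.008 m and y of mount_a_mid in the frame of guide_mid between -0.06 and 0.042 m and angle between mount_a_mid's own z axis and vertical below 0.1 rad and height (world z) of mount_a_mid below 0.028 m) or (x of mount_b_mid in the frame of guide_mid between -0.008 and 0.008 m and y of mount_b_mid in the frame of guide_mid between -0.06 and 0.042 m and angle between mount_b_mid's own z axis and vertical below 0.1 rad and height (world z) of mount_b_mid below 0.028 m))), for 0.2 s.
2. both lens mounts stand in single file between the rails (x of mount_a_mid in the frame of guide_mid between -0.008 and 0.008 m and y of mount_a_mid in the frame of guide_mid between -0.06 and 0.042 m and angle between each of mount_a_mid, mount_b_mid's own z axis and vertical below 0.1 rad and height (world z) of each of mount_a_mid, mount_b_mid below 0.028 m and x of mount_b_mid in the frame of guide_mid between -0.008 and 0.008 m and y of mount_b_mid in the frame of guide_mid between -0.06 and 0.042 m), for 0.2 s.
3. the tray is lifted clear of the table with the ball in its pocket (height (world z) of tray_pocket above 0.045 m and distance between ball_center and tray_pocket below 0.018 m), for 0.2 s.
At the end, for the whole second after the job is handed in: Both mounts upright between the straight rails (within 8 mm of the centre line, y -60 to +42 mm along it); the gripper alone holds the tray still and level within 0.1 rad, the ball in its pocket, within 25 mm of the disc centre seen from above and 45 to 80 mm above the table (all of step 2 and distance between ball_center and tray_pocket below 0.018 m and horizontal distance between ball_center and disc below 0.025 m and height (world z) of ball_center between 0.045 and 0.08 m and angle between tray_tab's own z axis and vertical below 0.1 rad and contact force between tray and the fingers above 1 N and linear speed of tray below 0.02 m/s and contact force between tray and mount_a below 0.1 N and contact force between tray and mount_b below 0.1 N); the arm keeps its last pose, push and grip.
It fails at once if the ball leaves its pocket (distance between ball_center and tray_pocket above 0.02 m).
It fails at once if the tray is tipped more than 0.35 rad (angle between tray_tab's own z axis and vertical above 0.35 rad).
It fails at once if the fingers touch the ball (contact force between ball and the fingers above 0.3 N).
It fails at once if a lens mount is lifted off the table or tipped (height (world z) of any of mount_a_mid, mount_b_mid above 0.035 m or angle between any of mount_a_mid, mount_b_mid's own z axis and vertical above 0.35 rad).
It fails at once if a bystander is moved more than 30 mm (distance of any of wrench, driver, cap, post, frame, screwbox, nut from where it was at the start of the episode above 0.03 m).
It also fails if it takes over 72 s, if anything falls off the work surface, if the arm or the gripper's body presses on something with over 40 N, if the wrist force passes 120 N, or if a joint passes its speed limit or range.

## Working session

There is one attempt and no reset: what is moved stays moved. The work goes in short steps, Python scripts to look and compute and a shell command to move; the robot and the scene stay as the last step left them, time stands still between calls to the robot, and variables do not carry over. Pictures are saved under pics/ and viewed, about 8 in all and at most 12, crops included, and the job is handed in when it is done.

```bash
mkdir -p pics; ls; python3 - <<'E'
from cell import readout, snapshot
import cv2
for n in("scene","top"):
    s=snapshot(n); cv2.imwrite(f"pics/{n}0.png",s["frame"][:,:,::-1]); print(n,s["R"],s["t"],s["fx"],s["D"])
print(readout.read_state())
E
```

```text
pics
scene [[-0.46183347  0.88682213 -0.01601077]
 [ 0.56359928  0.27947349 -0.77733546]
 [-0.68488371 -0.3680232  -0.62888253]] [ 0.29841065 -0.23645717  1.49996534] 406.72496054785034 [0.01139355 0.         0.         0.         0.        ]
top [[-0.00382578 -0.99996132  0.00791996]
 [-0.99170879  0.00277665 -0.12847555]
 [ 0.12844859 -0.00834582 -0.99168105]] [-0.09675556  0.52226163  1.26855096] 394.7985186370519 [-0.06629116  0.          0.          0.          0.        ]
{'clock': 0.1, 'joint_pos': array([-1.37856747,  0.43514055,  0.02500192,  1.57400624, -0.01157835,
        1.1339785 , -0.07510024]), 'qvel': array([-0.00093775, -0.0004417 ,  0.00198199, -0.00345721, -0.00018333,
        0.0008044 , -0.00120241]), 'tau': array([ 3.66746070e-03, -6.69124603e+01,  9.88403074e-01, -3.15145004e+01,
       -6.03703642e-02,  3.74156877e-02,  8.19726665e-05]), 'eef_pos': array([0.18155221, 0.59757933, 0.22603165]), 'ee_rot': array([ 2.52295436e+00,  1.87038661e+00, -1.59208538e-03]), 'ft_force': array([-0.15816963,  0.22551078, -0.25810192]), 'ft_torque': array([-0.00901757, -0.05935167,  0.01192487]), 'width': 0.09192907043269533}
```

View pics/top0.png

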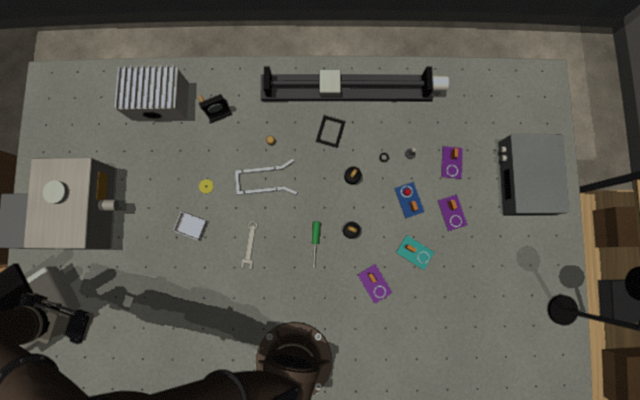

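View pics/scene0.png

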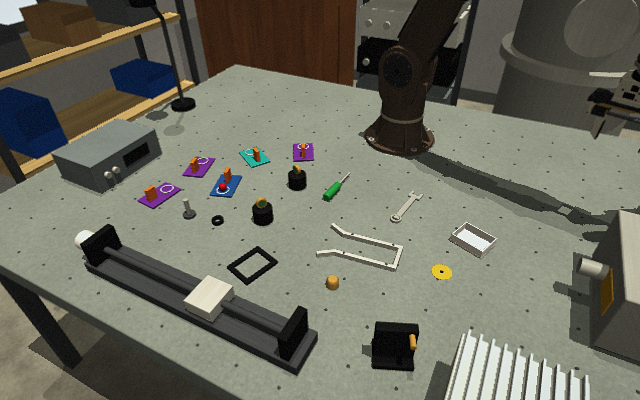

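```bash
cat > h.py <<'E'
import numpy as np, cv2
from scipy.optimize import least_squares
from cell import readout, snapshot, models
def K(s): return np.array([[s["fx"],0,s["cx"]],[0,s["fy"],s["cy"]],[0,0,1.]])
def proj(s,P):
    return cv2.projectPoints(np.asarray(P,float).reshape(-1,3),cv2.Rodrigues(np.array(s["R"]))[0],np.array(s["t"],float),K(s),np.array(s["D"],float))[0][:,0]
def plane(s,uv,z):
    n=cv2.undistortPoints(np.asarray(uv,float).reshape(-1,1,2),K(s),np.array(s["D"],float))[:,0]
    R=np.array(s["R"]);C=-R.T@np.array(s["t"]);d=np.c_[n,np.ones(len(n))]@R
    return C+d*((z-C[2])/d[:,2])[:,None]
a=np.linspace(0,2*np.pi,40)
def cyl(r,z0,z1): return np.vstack([np.c_[r*np.cos(a),r*np.sin(a),0*a+z] for z in(z0,z1)])
def hullc(s,P):
    m=cv2.moments(cv2.convexHull(proj(s,P).astype(np.float32)));return np.array([m["m10"],m["m01"]])/m["m00"]
def masks(s,name,minc=.3):
    o=[]
    for d in models.outline_of(s,name):
        if d["conf"]>minc:
            v,u=np.nonzero(d["mask"]);o.append((round(d["conf"],2),[round(float(u.mean()),1),round(float(v.mean()),1)],[int(i) for i in d["extent"]],len(u)))
    return o
def hsv(s): return cv2.cvtColor(s["frame"],cv2.COLOR_RGB2HSV)
E
python3 - <<'E'
from h import *
S={n:snapshot(n) for n in("top","scene")}
for n,s in S.items():
    for k in("mount_a_mid","tray_tab","ball_center","wrench","driver","cap","post","frame","screwbox","nut"):
        for c,m,e,N in masks(s,k): print(n,k,c,m,e,N,plane(s,[m],.02 if k!="mount_a_mid" else .03).round(3)[0][:2])
    H=hsv(s)
    for nm,lo,hi in(("yellow",(25,150,120),(33,255,255)),("blue",(100,120,60),(118,255,255)),("red",(172,150,60),(180,255,255))):
        m=cv2.inRange(H,lo,hi);q,l,st,ce=cv2.connectedComponentsWithStats(m)
        for i in range(1,q):
            if st[i,4]>15: print(n,nm,ce[i].round(1),st[i].tolist(),plane(s,[ce[i]],{"yellow":.001,"blue":.006,"red":.018}[nm]).round(4)[0])
f=S["top"]["frame"][145:255,225:475,::-1]
cv2.imwrite("pics/c1.png",cv2.resize(f,None,fx=3.2,fy=3.2,interpolation=cv2.INTER_CUBIC))
E
```

```text
top mount_a_mid 0.61 [352.2, 174.9] [343, 162, 362, 184] 234 [ 0.606 -0.195]
top tray_tab 0.96 [451.7, 161.9] [441, 146, 462, 178] 670 [ 0.653 -0.537]
top tray_tab 0.92 [374.5, 283.4] [360, 263, 391, 300] 693 [ 0.248 -0.264]
top tray_tab 0.84 [414.9, 251.7] [395, 234, 434, 268] 713 [ 0.35 -0.4 ]
top tray_tab 0.7 [409.3, 199.9] [395, 183, 422, 218] 655 [ 0.522 -0.386]
top tray_tab 0.62 [451.8, 212.0] [439, 194, 464, 230] 670 [ 0.481 -0.529]
top ball_center 0.38 [407.0, 191.4] [403, 190, 411, 197] 36 [ 0.551 -0.379]
top wrench 0.63 [249.5, 243.9] [239, 217, 259, 269] 319 [0.378 0.146]
top driver 0.55 [315.6, 234.2] [310, 218, 323, 266] 219 [ 0.409 -0.072]
top cap 0.67 [351.6, 229.6] [345, 222, 359, 239] 235 [ 0.424 -0.191]
top cap 0.63 [383.7, 156.6] [379, 153, 389, 165] 68 [ 0.671 -0.304]
top post 0.41 [410.2, 152.6] [407, 149, 417, 159] 76 [ 0.685 -0.395]
top frame 0.76 [330.0, 129.4] [316, 114, 344, 146] 322 [ 0.766 -0.122]
top nut 0.58 [270.1, 139.9] [265, 135, 274, 146] 60 [0.73  0.083]
top yellow [205.8 185.9] [200, 180, 13, 13, 124] [0.5747 0.3029 0.001 ]
top blue [409.  201.5] 
[... 1236 characters left out ...]
.5 272.4] [431, 264, 21, 16, 193] [0.5764 0.3048 0.001 ]
scene blue [142.7  79.6] [110, 59, 66, 40, 1334] [ 0.0237 -1.2624  0.006 ]
scene blue [11.1 90.8] [7, 88, 10, 7, 17] [ 0.3817 -1.7087  0.006 ]
scene blue [17.5 99.4] [15, 94, 6, 10, 19] [ 0.4257 -1.5932  0.006 ]
scene blue [25.8 98.8] [22, 95, 8, 9, 21] [ 0.4061 -1.566   0.006 ]
scene blue [ 25.5 105.2] [21, 102, 9, 7, 18] [ 0.4466 -1.5063  0.006 ]
scene blue [ 32.2 138.4] [0, 105, 68, 54, 1237] [ 0.6133 -1.2137  0.006 ]
scene blue [226.7 185.1] [210, 174, 32, 23, 298] [ 0.5268 -0.3826  0.006 ]
scene blue [222.3 190.4] [218, 188, 10, 5, 19] [ 0.5548 -0.3779  0.006 ]
scene red [222.2 186.1] [219, 183, 7, 7, 37] [ 0.5492 -0.3803  0.018 ]
```

View pics/c1.png

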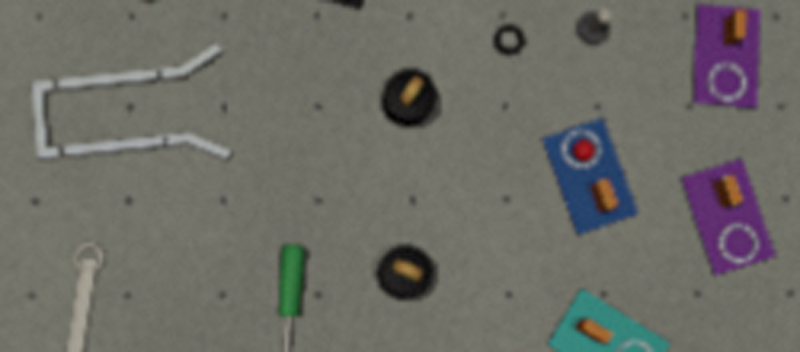

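The trays are blue (409,200), which holds the red ball, purple (451,162), (452,212) and (374,283), and teal (415,251). The target is the only blue one, and the crop confirms it. The mounts are at about (352,175) and (351,230), and the guide mouth faces right in the image. Next I'll fit the exact positions.

```bash
cat >> h.py <<'E'
from scipy.optimize import minimize
from scipy.spatial.transform import Rotation as Ro
UP=8
def render(s,parts,box):
    x0,y0,x1,y1=box;im=np.zeros(((y1-y0)*UP,(x1-x0)*UP),np.uint8)
    for P in parts:
        q=(proj(s,P)+.5-[x0,y0])*UP
        cv2.fillConvexPoly(im,cv2.convexHull(q.astype(np.int32)),255)
    return cv2.resize(im,(x1-x0,y1-y0),interpolation=cv2.INTER_AREA)/255.
def fit(items,parts,p0,step):
    # items: (shot, target image float 0..1, box)
    def c(p): return sum(((render(s,parts(p),b)-t)**2).sum() for s,t,b in items)
    sim=np.vstack([p0]+[np.array(p0)+np.eye(len(p0))[i]*step[i] for i in range(len(p0))])
    r=minimize(c,p0,method="Nelder-Mead",options=dict(initial_simplex=sim,xatol=1e-4,fatol=1e-2,maxiter=400))
    return r.x,r.fun,sum((t**2).sum() for s,t,b in items)
def tf(P,x,y,w): 
    c,s_=np.cos(w),np.sin(w);P=np.asarray(P,float);return np.c_[x+c*P[:,0]-s_*P[:,1],y+s_*P[:,0]+c*P[:,1],P[:,2]]
def pris(xy,z0,z1): return np.vstack([np.c_[xy,np.full(len(xy),z)] for z in(z0,z1)])
def gparts(p):
    q=[]
    for g in(1,-1):
        q.append(pris(np.array([[31,-85],[41,-85],[41,65],[31,65]])*[g,1]/1e3,0,.014))
        q.append(pris(np.array([[31,-85],[41,-85],[62.5,-125],[52.5,-125]])*[g,1]/1e3,0,.014))
    q.append(pris(np.array([[-41,65],[41,65],[41,75],[-41,75]])/1e3,0,.014))
    return [tf(P,*p) for P in q]
def crop(im,b): return im[b[1]:b[3],b[0]:b[2]].astype(float)
def mfit(s,xy,view):
    uv=proj(s,[[*xy,.025]])[0].astype(int);b=(uv[0]-20,uv[1]-25,uv[0]+20,uv[1]+25)
    V=crop(s["frame"].max(2),b);H=crop(hsv(s)[:,:,0],b);S_=crop(hsv(s)[:,:,1],b)
    t=((V<58)|((S_>110)&(H<30))).astype(np.uint8);t=cv2.morphologyEx(t,cv2.MORPH_CLOSE,np.ones((3,3)))
    def pp(p):
        l=[cyl(.028,0,.047)]
        w=p[2];th=a;L=np.vstack([np.c_[.015*np.cos(th),0*th+e,.061+.015*np.sin(th)] for e in(-.005,.005)])
        c,s2=np.cos(w),np.sin(w);l.append(np.c_[c*L[:,0]-s2*L[:,1],s2*L[:,0]+c*L[:,1],L[:,2]])
        return [P+[p[0],p[1],0] for P in l]
    best=min((fit([(s,t,b)],pp,[*xy,w],[.006,.006,.3]) for w in(0,.8,1.6,2.4)),key=lambda r:r[1]);return best
E
python3 - <<'E'
from h import *
S={n:snapshot(n) for n in("top","scene")}
B={"top":(228,152,302,202),"scene":(312,218,410,275)}
it=[]
for n,s in S.items():
    V=crop(s["frame"].max(2),B[n]);bg=np.median(V);hi=np.percentile(V,99.5);print(n,bg,hi)
    t=np.clip((V-bg-10)/(0.85*hi-bg-10),0,1)
    if n=="top": tt=t
    it.append((s,t,B[n]))
for k in([it[0]],[it[1]],it):
    p,f,t=fit(k,gparts,[.58,.125,.03],[.01,.01,.05]);print("guide",p.round(4),f,t,"disc pred",tf([[0,.18,0]],*p)[0].round(4))
for xy in((.606,-.195),(.424,-.191)):
    for n,s in S.items():
        p,f,t=mfit(s,xy,n);print("mount",n,p.round(4),f,t)
st=readout.read_state();print(Ro.from_rotvec(st["ee_rot"]).as_matrix().round(4))
for n,s in S.items():
    H=hsv(s);m=cv2.inRange(H,(3,130,90),(18,255,255));q,l,sst,ce=cv2.connectedComponentsWithStats(m)
    for i in range(1,q):
        pp=plane(s,[ce[i]],.035)[0]
        if sst[i,4]>10 and abs(pp[0]-.5)<.06 and abs(pp[1]+.39)<.06: print("tab",n,ce[i],sst[i].tolist(),pp.round(4))
E
```

```text
top 114.0 169.0
scene 158.0 240.0
guide [0.5953 0.1254 0.1021] 107.44715632472358 343.7014224760277 disc pred [0.577  0.3044 0.    ]
guide [0.5834 0.1224 0.1237] 562.957961574608 466.03163580246917 disc pred [0.5612 0.301  0.    ]
guide [0.5926 0.1253 0.1027] 781.8803721614916 809.7330582784969 disc pred [0.5742 0.3043 0.    ]
mount top [ 0.6043 -0.1959  0.1009] 16.059392541330258 246
mount scene [ 0.6054 -0.1959  2.9811] 55.225467128027674 430
mount top [ 0.4222 -0.1897  0.1121] 9.617547097270279 236
mount scene [ 0.422  -0.188   1.0148] 55.486197616301425 401
[[ 0.2906  0.9569  0.    ]
 [ 0.9569 -0.2906  0.    ]
 [ 0.      0.     -1.    ]]
tab top [414.  205.5] [412, 202, 5, 8, 30] [ 0.5017 -0.3978  0.035 ]
tab scene [227.01234568 174.25925926] [224, 167, 7, 16, 81] [ 0.5098 -0.3886  0.035 ]
```

The guide is at (0.5945, 0.125), yaw 0.102, and the disc position it predicts agrees with the measured disc to within 2 mm. Mounts are at (0.605,-0.196) and (0.422,-0.189). I'll grip each mount lightly across the rails at 23 mm tip height, above the 14 mm rails, and slide it in.

```bash
R="14.1 -26.5 0 0 0 -2.25"; true; python3 -m creep '14 -26 0 0 0 -2.2; 14 -26 0 0 0 -2.2; 14 -26 0 0 0 -2.2; 14 -26 0 0 0 -2.2; 14 -26 0 0 0 -2.2; 14 -26 0 0 0 -2.2; 14 -26 0 0 0 -2.2; 14 -26 0 0 0 -2.2; 14 -26 0 0 0 -2.2; 14 -26 0 0 0 -2.2; 14 -26 0 0 0 -2.2; 14 -26 0 0 0 -2.2; 14 -26 0 0 0 -2.2; 14 -26 0 0 0 -2.2; 14 -26 0 0 0 -2.2; 14 -26 0 0 0 -2.2; 14 -26 0 0 0 -2.2; 14 -26 0 0 0 -2.2; 14 -26 0 0 0 -2.2; 14 -26 0 0 0 -2.2' 1 8
```

```text
clock: 2.97
eef_pos: [0.4622, 0.0767, 0.227]
ee_rot: [-3.041, -0.787, -0.001]
ft_force: [-0.4, 0.4, -0.7]
width: 0.0917
```

```bash
python3 -m creep '13 -25 0 0 0 -2.3; 13 -25 0 0 0 -2.3; 13 -25 0 0 0 -2.3; 13 -25 0 0 0 -2.3; 13 -25 0 0 0 -2.3; 13 -25 0 0 0 -2.3; 13 -25 0 0 0 -2.3; 13 -25 0 0 0 -2.3; 13 -25 0 0 0 -2.3; 13 -25 0 0 0 -2.3; 13 -23 0 0 0 0; 0 0 -30 0 0 0; 0 0 -30 0 0 0; 0 0 -30 0 0 0; 0 0 0 0 0 0; 0 0 0 0 0 0' 1 8; python3 - <<'E'
from h import *
st=readout.read_state();M=Ro.from_rotvec(st["ee_rot"]).as_matrix();print(st["eef_pos"],np.degrees(np.arctan2(M[1,0],M[0,0])),M[2,2])
E
```

```text
clock: 4.3
eef_pos: [0.6038, -0.1946, 0.136]
ee_rot: [-3.136, -0.167, 0.005]
ft_force: [0.4, -1.1, 0.5]
width: 0.0917
[ 0.60377639 -0.19458214  0.13595829] 6.102715206973202 -0.9999953692145951
```

```bash
python3 -m creep '1 -1 -20 0 0 0; 0 0 -20 0 0 0; 0 0 -20 0 0 0; 0 0 -20 0 0 0; 0 0 -20 0 0 0; 0 0 -13 0 0 0; 0 0 0 0 0 0; 0 0 0 0 0 0' 1 8; python3 -m creep '0 0 0 0 0 0; 0 0 0 0 0 0; 0 0 0 0 0 0; 0 0 0 0 0 0; 0 0 0 0 0 0; 0 0 0 0 0 0; 0 0 0 0 0 0; 0 0 0 0 0 0' 0 8
```

```text
clock: 4.97
eef_pos: [0.6064, -0.1962, 0.0249]
ee_rot: [3.137, 0.167, 0.002]
ft_force: [1.7, 0.3, -0.3]
width: 0.0917
clock: 5.63
eef_pos: [0.6057, -0.196, 0.024]
ee_rot: [-3.137, -0.167, -0.0]
ft_force: [-1.3, 1.4, 2.8]
width: 0.0562
```

```bash
python3 -m creep '0.5 10 0 0 0 0; 0.5 20 0 0 0 0; 0.5 20 0 0 0 0; 0.5 20 0 0 0 0; 0.5 20 0 0 0 0; 0.5 20 0 0 0 0; 0.5 20 0 0 0 0; 0.5 20 0 0 0 0; 0 22 0 0 0 0; -2 20 0 0 0 0; -2 20 0 0 0 0; -2 20 0 0 0 0; 0 0 0 0 0 0; 0 0 0 0 0 0'; python3 - <<'E'
from h import *
s=snapshot("top");cv2.imwrite("pics/c2.png",cv2.resize(s["frame"][130:230,190:390,::-1],None,fx=4,fy=4,interpolation=cv2.INTER_CUBIC))
x=readout.read_state()["eef_pos"];d=x[:2]-[.5945,.125];print("guide xy",np.cos(.102)*d[0]+np.sin(.102)*d[1],-np.sin(.102)*d[0]+np.cos(.102)*d[1])
E
```

```text
clock: 6.8
eef_pos: [0.6032, 0.0382, 0.0235]
ee_rot: [-3.136, -0.172, 0.001]
ft_force: [0.4, 0.9, -0.6]
width: 0.0557
guide xy -0.0003095977153870916 -0.08880882367323784
```

View pics/c2.png

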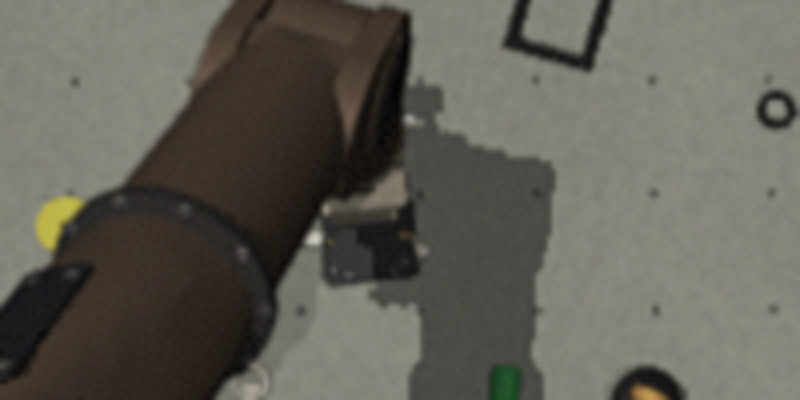

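The arm hides the fit, which happens in the middle of the picture around (370,240). I'll go on slowly and watch the forces.

```bash
python3 -m creep '-0.8 8 0 0 0 0; -0.8 8 0 0 0 0; -0.8 8 0 0 0 0; -0.8 8 0 0 0 0; -0.8 8 0 0 0 0; -0.8 8 0 0 0 0; 0 0 0 0 0 0'; python3 -m creep '-0.8 8 0 0 0 0; -0.8 8 0 0 0 0; -0.8 8 0 0 0 0; -0.8 8 0 0 0 0; 0 0 0 0 0 0';  python3 -m creep '-0.8 8 0 0 0 0; -0.8 8 0 0 0 0; -0.8 8 0 0 0 0; -0.8 8 0 0 0 0; 0 0 0 0 0 0; 0 0 0 0 0 0'
```

```text
clock: 7.43
eef_pos: [0.5986, 0.0868, 0.0236]
ee_rot: [-3.136, -0.171, 0.0]
ft_force: [0.3, -0.3, -3.0]
width: 0.0559
clock: 7.85
eef_pos: [0.5953, 0.1188, 0.0236]
ee_rot: [-3.136, -0.171, 0.0]
ft_force: [-0.1, 0.2, -1.6]
width: 0.0562
clock: 8.35
eef_pos: [0.592, 0.1497, 0.0235]
ee_rot: [-3.136, -0.17, 0.001]
ft_force: [-0.1, 1.8, -0.3]
width: 0.0563
```

```bash
python3 -m creep '0 0 0 0 0 0; 0 0 0 0 0 0; 0 0 0 0 0 0; 0 0 0 0 0 0; 0 0 0 0 0 0; 0 0 20 0 0 0; 0 0 25 0 0 0; 0 0 25 0 0 0; 0 0 25 0 0 0; 0 0 20 0 0 0' 1 8; python3 -m creep '-12 -24 0 0 0 0; -12 -24 0 0 0 0; -12 -24 0 0 0 0; -12 -24 0 0 0 0; -12 -24 0 0 0 0; -12 -24 0 0 0 0; -12 -24 0 0 0 0; -12 -24 0 0 0 0; -12 -24 0 0 0 0; -12 -24 0 0 0 0; -12 -24 0 0 0 0; -12 -24 0 0 0 0; -12 -24 0 0 0 0; -13 -26 0 0 0 0; 0 0 0 0 0 0; 0 0 0 0 0 0; 0 0 0 0 0 0'; python3 - <<'E'
from h import *
s=snapshot("top")
B=(228,152,302,202);V=crop(s["frame"].max(2),B);t=np.clip((V-124)/(144-124.),0,1)
print("guide",fit([(s,t,B)],gparts,[.595,.125,.1],[.01,.01,.05]))
p,f,t=mfit(s,(.592,.150),"top");print(p,f,t)
p=p[:2];d=p-[.5945,.125];print("A guide xy",np.cos(.102)*d[0]+np.sin(.102)*d[1],-np.sin(.102)*d[0]+np.cos(.102)*d[1])
p,f,t=mfit(s,(.422,-.189),"top");print("B",p,f,t)
cv2.imwrite("pics/c3.png",cv2.resize(s["frame"][130:270,200:400,::-1],None,fx=4,fy=4,interpolation=cv2.INTER_CUBIC))
E
```

```text
clock: 9.18
eef_pos: [0.5928, 0.1478, 0.1406]
ee_rot: [-3.137, -0.166, -0.002]
ft_force: [0.9, -0.3, -0.2]
width: 0.0916
clock: 10.6
eef_pos: [0.4237, -0.1896, 0.1388]
ee_rot: [-3.137, -0.167, -0.001]
ft_force: [0.3, 1.4, -1.0]
width: 0.0915
guide (array([0.59585767, 0.12654036, 0.09687295]), np.float64(103.33512975778547), np.float64(384.61249999999995))
[0.59181258 0.14629735 0.18012137] 23.325720876585926 244
A guide xy -0.0005048829851960657 0.02146030314615158
B [ 0.44543332 -0.21484333  0.47556584] 1273.5699192618224 1541
```

View pics/c3.png

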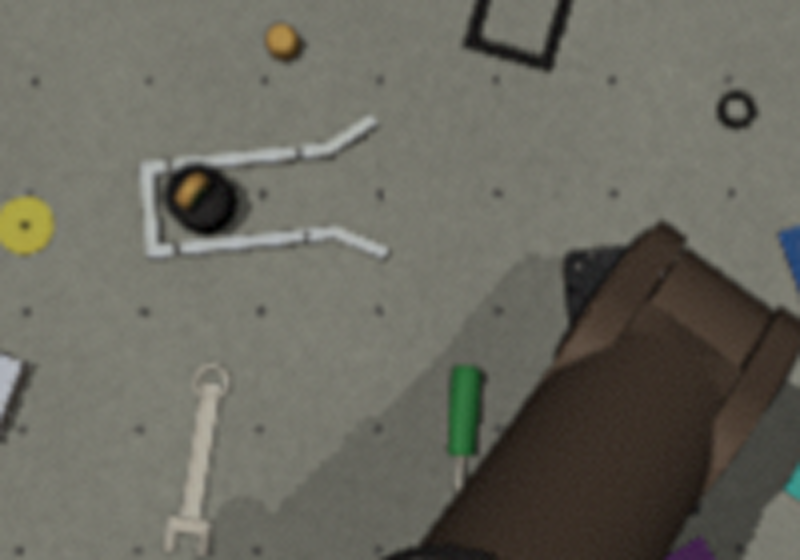

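Mount A (203,200 in the crop) stands centred between the rails near the stop, at y≈+22 mm. Now mount B.

```bash
python3 -m creep '-1 0 -20 0 0 0; 0 0 -20 0 0 0; 0 0 -20 0 0 0; 0 0 -20 0 0 0; 0 0 -20 0 0 0; 0 0 -15 0 0 0; 0 0 0 0 0 0; 0 0 0 0 0 0' 1 8; python3 -m creep '0 0 0 0 0 0; 0 0 0 0 0 0; 0 0 0 0 0 0; 0 0 0 0 0 0; 0 0 0 0 0 0; 0 0 0 0 0 0; 0 0 0 0 0 0; 0 0 0 0 0 0' 0 8
```

```text
clock: 11.32
eef_pos: [0.4224, -0.1891, 0.0234]
ee_rot: [-3.136, -0.169, 0.003]
ft_force: [0.4, -0.2, 0.9]
width: 0.0918
clock: 11.98
eef_pos: [0.4226, -0.19, 0.024]
ee_rot: [-3.137, -0.167, -0.001]
ft_force: [-1.1, 0.3, 5.3]
width: 0.0558
```

```bash
python3 -m creep '10 0 0 0 0 0; 20 0 0 0 0 0; 20 0 0 0 0 0; 20 0 0 0 0 0; 20 0 0 0 0 0; 20 0 0 0 0 0; 15 10 0 0 0 0; 9 20 0 0 0 0; 9 20 0 0 0 0; 9 20 0 0 0 0; 9 20 0 0 0 0; 9 20 0 0 0 0; 9 20 0 0 0 0; 8 20 0 0 0 0; 0 16 0 0 0 0; -2 20 0 0 0 0; -2 20 0 0 0 0; -2 20 0 0 0 0; 0 0 0 0 0 0; 0 0 0 0 0 0'
```

```text
clock: 13.65
eef_pos: [0.6031, 0.0372, 0.0234]
ee_rot: [-3.136, -0.171, 0.001]
ft_force: [-0.7, -0.0, -1.9]
width: 0.0559
```

```bash
python3 -m creep '-0.8 8 0 0 0 0; -0.8 8 0 0 0 0; -0.8 8 0 0 0 0; -0.8 8 0 0 0 0; -0.8 8 0 0 0 0; -0.8 8 0 0 0 0; -0.5 5 0 0 0 0; 0 0 0 0 0 0; 0 0 0 0 0 0';  python3 -m creep '0 0 0 0 0 0; 0 0 0 0 0 0; 0 0 0 0 0 0; 0 0 0 0 0 0; 0 0 0 0 0 0; 0 0 20 0 0 0; 0 0 25 0 0 0; 0 0 25 0 0 0; 0 0 25 0 0 0; 0 0 20 0 0 0' 1 8; python3 -m creep '0 -20 0 0 0 -4; 0 -25 0 0 0 -5; 0 -25 0 0 0 -5; 0 -25 0 0 0 -5; 0 -25 0 0 0 -5; 0 -25 0 0 0 -5; 0 -25 0 0 0 -5; 0 -25 0 0 0 -5; 0 -25 0 0 0 -5; 0 -25 0 0 0 -5; 0 -20 0 0 0 -5; 0 0 0 0 0 0'; python3 - <<'E'
from h import *
G=[.595,.1255,.10]
s=snapshot("top");q=snapshot("scene")
for xy in((.591,.15),(.598,.09)):
    p,f,t=mfit(s,xy,"top");d=p[:2]-G[:2];print(p,f,t,"guide xy",np.cos(.1)*d[0]+np.sin(.1)*d[1],-np.sin(.1)*d[0]+np.cos(.1)*d[1])
im=np.vstack([cv2.resize(s["frame"][140:240,190:440,::-1],None,fx=3,fy=3,interpolation=cv2.INTER_CUBIC),cv2.resize(q["frame"][150:250,190:440,::-1],None,fx=3,fy=3,interpolation=cv2.INTER_CUBIC)])
cv2.imwrite("pics/c4.png",im)
# tray fit
b=(385,172,435,230);Hh=hsv(s);m=cv2.inRange(Hh,(100,110,50),(120,255,255));v,u=np.nonzero(crop(m,b));print(len(u))
h=cv2.morphologyEx(m,cv2.MORPH_CLOSE,np.ones((9,9),np.uint8));t=crop(h,b)/255
pl=np.array([[-.03,-.035],[.08,-.035],[.08,.035],[-.03,.035]])
print("tray(tab x,y,yaw)",fit([(s,t,b)],lambda p:[tf(pris(pl,0,.006),*p)],[.503,-.395,.38],[.01,.01,.2]))
bs=(200,160,250,205);m=cv2.inRange(hsv(q),(100,110,50),(120,255,255));h=cv2.morphologyEx(m,cv2.MORPH_CLOSE,np.ones((9,9),np.uint8));t2=crop(h,bs)/255
print("scene",fit([(q,t2,bs)],lambda p:[tf(pris(pl,0,.006),*p)],[.503,-.395,.38],[.01,.01,.2]))
E
```

```text
clock: 14.4
eef_pos: [0.598, 0.0894, 0.0237]
ee_rot: [3.137, 0.168, -0.0]
ft_force: [0.3, -0.4, -2.7]
width: 0.0555
clock: 15.23
eef_pos: [0.5985, 0.0888, 0.1407]
ee_rot: [-3.137, -0.167, -0.002]
ft_force: [-0.0, -0.8, -0.2]
width: 0.0919
clock: 16.23
eef_pos: [0.5971, -0.1816, 0.1394]
ee_rot: [2.861, -1.29, 0.003]
ft_force: [-1.0, 0.5, -0.0]
width: 0.0915
[0.59112894 0.14362056 0.18463658] 412.67481737793156 647 guide xy -0.00204268630101189 0.0184164898306034
[0.59770549 0.09268072 0.11388258] 509.6411226451365 690 guide xy -0.0005844890706590408 -0.03292541364895278
397
tray(tab x,y,yaw) (array([ 0.50195361, -0.3972424 ,  0.34472072]), np.float64(53.91401768550557), np.float64(606.0))
scene (array([ 0.5003086 , -0.39741523,  0.34919231]), np.float64(32.06881968473664), np.float64(476.0))
```

View pics/c4.png

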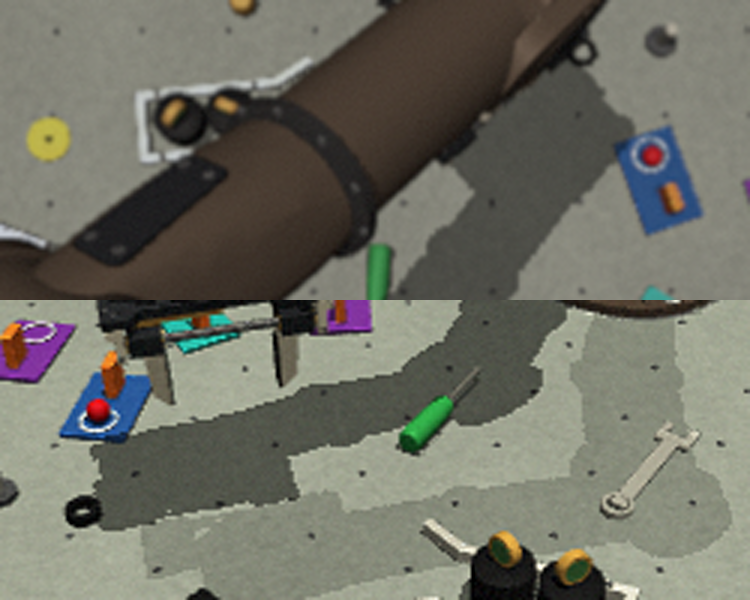

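Both mounts stand in single file, at y≈+18 and −33 mm. The blue tray's tab is at (0.5015,-0.397), yaw 19.8°; both cameras agree, and the ball position is consistent with it.

```bash
python3 -m creep '-10 -22 0 0 0 -2.2; -10 -22 0 0 0 -2.2; -10 -22 0 0 0 -2.2; -10 -22 0 0 0 -2.2; -10 -22 0 0 0 -2.2; -10 -22 0 0 0 -2.2; -10 -22 0 0 0 -2.2; -10 -22 0 0 0 -2.2; -10 -22 0 0 0 -2.2; -6 -18 0 0 0 -1.9; 0 0 -20 0 0 0; 0 0 -20 0 0 0; 0 0 -20 0 0 0; 0 0 0 0 0 0; 0 0 0 0 0 0; 0 0 0 0 0 0' 0.6 8; python3 - <<'E'
from h import *
st=readout.read_state();M=Ro.from_rotvec(st["ee_rot"]).as_matrix();print(st["eef_pos"],np.degrees(np.arctan2(M[1,0],M[0,0])),M[2,2])
q=snapshot("scene");cv2.imwrite("pics/c5.png",cv2.resize(q["frame"][120:220,170:320,::-1],None,fx=5,fy=5,interpolation=cv2.INTER_CUBIC))
E
```

```text
clock: 17.67
eef_pos: [0.5028, -0.3917, 0.0797]
ee_rot: [-2.581, 1.791, -0.001]
ft_force: [0.1, 0.0, 0.2]
width: 0.0552
[ 0.50283233 -0.39171238  0.07971233] -69.50834404452927 -0.9999996833698113
```

View pics/c5.png

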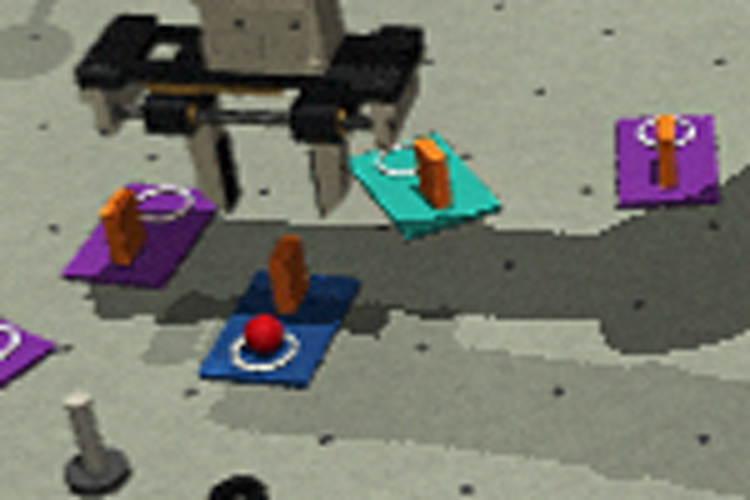

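The open fingers straddle the blue tray's tab (288,275), clear of the ball at (265,335). Lowering and gripping.

```bash
python3 -m creep '-1.5 -5.5 -15 0 0 -0.7; 0 0 -15 0 0 0; 0 0 -15 0 0 0; 0 0 -12 0 0 0; 0 0 -9 0 0 0; 0 0 0 0 0 0; 0 0 0 0 0 0' 0.6 5; python3 -m creep '0 0 0 0 0 0; 0 0 0 0 0 0; 0 0 0 0 0 0; 0 0 0 0 0 0; 0 0 0 0 0 0; 0 0 0 0 0 0; 0 0 0 0 0 0; 0 0 0 0 0 0' 0 5; python3 -m creep '0 0 0 0 0 0; 0 0 0 0 0 0; 0 0 0 0 0 0; 0 0 0 0 0 0; 0 0 0 0 0 0; 0 0 0 0 0 0' 0 40; python3 -m creep '0 0 0 0 0 0; 0 0 2 0 0 0; 0 0 4 0 0 0; 0 0 6 0 0 0; 0 0 8 0 0 0; 0 0 8 0 0 0; 0 0 8 0 0 0; 0 0 6 0 0 0; 0 0 4 0 0 0; 0 0 2 0 0 0; 0 0 0 0 0 0; 0 0 0 0 0 0'; python3 - <<'E'
from h import *
st=readout.read_state();M=Ro.from_rotvec(st["ee_rot"]).as_matrix();print(st["eef_pos"],np.degrees(np.arctan2(M[1,0],M[0,0])),M[2,2])
q=snapshot("scene");cv2.imwrite("pics/c6.png",cv2.resize(q["frame"][120:220,170:320,::-1],None,fx=5,fy=5,interpolation=cv2.INTER_CUBIC))
E
```

```text
clock: 18.3
eef_pos: [0.5002, -0.3973, 0.0121]
ee_rot: [2.568, -1.809, -0.002]
ft_force: [-0.7, -0.1, 0.8]
width: 0.0551
clock: 18.97
eef_pos: [0.5007, -0.3975, 0.0128]
ee_rot: [-2.569, 1.809, -0.0]
ft_force: [-0.5, -0.5, 1.1]
width: 0.0122
clock: 19.47
eef_pos: [0.5007, -0.3975, 0.0128]
ee_rot: [-2.569, 1.809, -0.0]
ft_force: [-0.9, 0.3, 3.6]
width: 0.0121
clock: 20.47
eef_pos: [0.5006, -0.3973, 0.0606]
ee_rot: [-2.569, 1.808, 0.0]
ft_force: [0.2, 1.6, -1.8]
width: 0.0118
[ 0.5006291  -0.39729566  0.0606335 ] -70.28939790760806 -0.9999999876892267
```

View pics/c6.png

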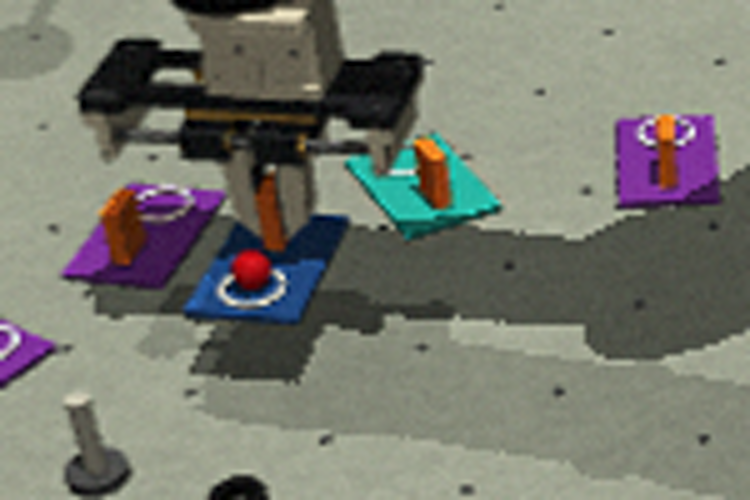

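Tray lifted 48 mm, level, with the ball (250,270) in its pocket. Carrying it smoothly, raised to pass above the mounts.

```bash
python3 -m creep '0 3 2 0 0 0; 1 6 4 0 0 0; 1 9 6 0 0 0; 1 12 8 0 0 0; 1 15 8 0 0 0; 1 18 8 0 0 0; 1 21 8 0 0 0; 1 24 8 0 0 0; 1 24 8 0 0 0; 1 24 8 0 0 0; 1 24 6 0 0 0; 1 24 4 0 0 0; 1 24 2 0 0 0; 1 24 0 0 0 0; 1 24 0 0 0 0; 1 24 0 0 0 0; 1 24 0 0 0 0; 1 24 0 0 0 0; 1 24 0 0 0 0; 1 24 0 0 0 0'; python3 -m creep '1 24 0 0 0 0; 1 24 0 0 0 0; 1 24 0 0 0 0; 1 24 0 0 0 0; 0 24 0 0 0 0; 0 24 0 0 0 0; 0 24 0 0 0 0; 0 24 0 0 0 0; 0 21 0 0 0 0; 0 18 0 0 0 0; 0 15 0 0 0 0; 0 12 0 0 0 0; 0 10 0 0 0 0; 0 8 0 0 0 0; 0 6 0 0 0 0; 0 4 0 0 0 0; 0 2 0 0 0 0; 0 0 0 0 0 0; 0 0 0 0 0 0; 0 0 0 0 0 0'; python3 - <<'E'
from h import *
S={n:snapshot(n) for n in("top","scene")};x=readout.read_state()["eef_pos"];print(x)
for n,s in S.items():
    m=cv2.inRange(hsv(s),(172,150,60),(180,255,255));q,l,st,ce=cv2.connectedComponentsWithStats(m)
    for i in range(1,q):
        if st[i,4]>8: print(n,ce[i],st[i].tolist(),plane(s,[ce[i]],x[2]+.0055).round(4))
E
```

```text
clock: 22.18
eef_pos: [0.5192, 0.0007, 0.1411]
ee_rot: [-2.569, 1.807, 0.001]
ft_force: [0.6, -0.1, -2.2]
width: 0.0117
clock: 23.85
eef_pos: [0.5237, 0.2858, 0.1408]
ee_rot: [2.568, -1.81, 0.0]
ft_force: [0.7, -0.4, -1.6]
width: 0.0117
[0.5237121  0.28596547 0.14081348]
scene [455.11688312 227.71428571] [450, 223, 11, 10, 77] [[0.5717 0.3084 0.1463]]
```

```bash
python3 -m creep '0 0 -3 0 0 0; 0 0 -6 0 0 0; 1 -1 -9 0 0 0; 1 -1 -10 0 0 0; 1 -1 -10 0 0 0; 0 -1 -10 0 0 0; 0 0 -10 0 0 0; 0 0 -10 0 0 0; 0 0 -8 0 0 0; 0 0 -5 0 0 0; 0 0 -3 0 0 0; 0 0 -2 0 0 0; 0 0 0 0 0 0; 0 0 0 0 0 0; 0 0 0 0 0 0; 0 0 0 0 0 0; 0 0 0 0 0 0; 0 0 0 0 0 0'; python3 - <<'E'
from h import *
S={n:snapshot(n) for n in("top","scene")};r=readout.read_state();x=r["eef_pos"];print(x,abs(r["qvel"]).max())
for n,s in S.items():
    m=cv2.inRange(hsv(s),(172,150,60),(180,255,255));q,l,st,ce=cv2.connectedComponentsWithStats(m)
    for i in range(1,q):
        if st[i,4]>8: print(n,ce[i],st[i].tolist(),plane(s,[ce[i]],x[2]+.0055).round(4))
cv2.imwrite("pics/c7.png",cv2.resize(S["scene"]["frame"][190:310,300:500,::-1],None,fx=4,fy=4,interpolation=cv2.INTER_CUBIC))
p,f,t=mfit(S["scene"],(.591,.146),"s");print(p,f,t);p,f,t=mfit(S["scene"],(.598,.09),"s");print(p,f,t)
E
```

```text
clock: 25.45
eef_pos: [0.5267, 0.2826, 0.0549]
ee_rot: [-2.569, 1.808, -0.0]
ft_force: [-0.1, -0.5, -1.2]
width: 0.012
[0.5266318  0.28259866 0.05482603] 0.0032501690041519013
scene [446.6969697  255.21212121] [442, 251, 10, 10, 66] [[0.5747 0.3062 0.0603]]
[ 0.58940744  0.14818517 -0.16313453] 360.94651287966167 781
[0.59560013 0.09140303 1.01165638] 238.75577085736256 689
```

View pics/c7.png

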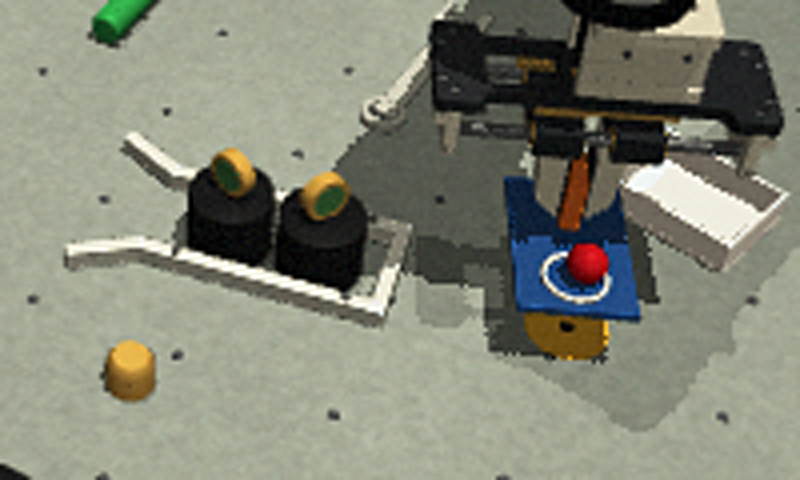

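Both mounts are in the rails at (230,215) and (322,240). The tray is level, with the ball (587,263) in its pocket, about 3 mm from the disc centre and 60 mm above the table. Handing in.

```bash
python3 -c "
from cell import ctrl,readout
print(ctrl.finish_job());print(readout.read_state()['clock'])"
```

```text
the job is handed in; nothing more can be done
None
the job is handed in; nothing more can be done
```

I handed the job in at about 25.5 s of the 72 s allowed; no verdict is reported. I held each lens mount lightly in the gripper and slid it upright on the table into the guide. Then I lifted the blue tray by its orange tab, carried it above the mounts and lowered it over the yellow disc.

**Mounts:** both stand in single file between the rails, within about 2 mm of the centre line. They are about +20 mm and −35 mm along it (allowed range −60 to +42 mm). The positions taken after both mounts were in are rough, because the arm partly hid them from the top camera and the scene-camera fits were loose. The gripper's own position at release and the last picture agree with them.

**Tray and ball:** the ball is in its pocket, about 3 mm from the disc centre and about 60 mm above the table. The arm was still, the tool was vertical and the grip was closed on the tab (12 mm). The ball's position comes from the scene camera only, since the arm hid it from the top camera. It sat slightly to one side of the pocket.

**Other things:** I saw no bystander disturbed in the pictures, but I did not measure their positions again.

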